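Release the snap tab and take the cover off a battery box

TASK

The batteries in the grey box need changing: press the black thumb cap of the cover's snap tab gently inward, without overloading the tab, until the tab lets go and that end of the orange cover springs up, then take the cover by its raised rib, draw its far end out from under the bar, lift it off and set it down, without dropping it, rib upward on the middle of the fabric mat. Leave the orange gear, the memory stick and the mug alone.

Things in the scene. Friction and masses are not known exactly. Their poses are not given: they have to be found in the camera images.
- unit_top (a point): Grey battery box, 155 mm long (x), 100 wide (y), screwed to a base plate (205 x 136 x 8 mm); it does not move. This point is over the middle of the box, at the walls' top, 56 mm above the table. x points along the box from the snap-tab end (-x, robot's side) to the far end, y across, z up. Front wall's outer face at x = -75 mm; a stop post 30 mm high on each side wall at x = -46, y = +-46. A spring pin inside pushes the cover's tab end up.
- keeper_bar (a point): Fixed bar across the far end of the box, 14 mm (x) by 100 (y) by 5 high; this point is the middle of its underside, axes as the box's. Two tongues at the cover's far end reach 7 mm under it; after the tab is released, lifting the cover while drawing it 10 mm or more toward the tab end brings them out.
- cover_rib (a point): Orange cover (70 to 130 g) in the box's top: plate 114 x 83 x 6 mm, upper face level with the walls. Grip rib on it 60 mm long (x), 12 wide (y), 22 high; this point is the rib's centre, 11 mm above the plate's upper face; axes as the box's. Tab released, the tab end springs up about 14 mm, the cover tilts 0.1 rad, this point rises about 7 mm. Lying on the mat it is about 22 mm above the table.
- snap_tab: Flexing snap tab at the cover's -x end: upright orange leaf 24 mm wide, with wings to 98 mm (y). Origin in the leaf's middle plane, level with the plate's underside; moves +x when pressed. It carries a black thumb cap 36 mm wide (y), 10 to 38 mm above the origin, its upright face toward -x. How far out the cap sits differs: the face is anywhere from 11 to 27 mm to the -x side of the origin and must be found by touch or eye.
- hook (a point): Middle of the snap tab's hook tip, under the lip of the front wall while latched; moves with the tab, axes as the cover's. The tab gives about 2 N per mm and lets go after about 4 mm (plus 1 mm of play of the cover), at 7 to 11 N; 7.5 mm in, its wings meet the box's two stop posts, a hard stop; over 16 N breaks it. Once sprung up (this point rises about 14 mm) it cannot catch again by itself.
- mat: Flat grey fabric mat with a blue edge, fixed, 200 (x) x 180 (y) x 3 mm; origin at the centre of its underside on the table.
- gear: Bystander: orange printed gear lying on the table, 40 mm across, 9 mm thick, origin under its middle.
- memory_stick: Bystander: black memory stick lying on the table, 16 x 54 x 8 mm, origin under its middle.
- mug: Bystander: white mug, standing, 80 mm across without its handle, 91 mm high, origin under its middle.
There are look-alikes about, which are no part of the job. What is shaped like the part that bears unit_top but pink is not meant. Of the things that look like the part that bears cover_rib, the larger one is meant.

How it is judged:
By the outcome, as a careful person would: the job done as asked, in the order asked, and still so for the second after the job is handed in, with the robot touching nothing.
It also fails if it takes over 61 s, if anything falls off the work surface, if the arm or the gripper's body presses on something with over 40 N, if the wrist force passes 120 N, or if a joint passes its speed limit or range.

ROBOT

A 6-joint arm with a two-finger parallel gripper is mounted at the origin on a cart in front of the work surface, level with it; the furniture and walls round the work are solid. World frame = base frame: x ahead of the robot, y to its left, z up, the work surface at z = 0. Lengths are in m, angles in degrees, forces in N, time in s.
With the tool pointing down it reaches from about 0.375 to 0.9 m from the base axis. Payload 3.1 kg.
Tool frame: the origin (TCP) lies at the very end of the fingers, on their centre line; the grasp point (between the pads) lies 19 mm behind it; z points along the fingers, y is the line along which they close (so a half turn about z gives the same grasp; the last joint's range is limited). The gripper opens to 87 mm and grips with 3 to 60 N. Pads are 19 mm wide; open, the fingers measure 117 mm over their backs; the gripper's body (75 mm by 190 mm) begins 51 mm behind the grasp point.
Start: joints at [64.601, 30.224, 82.088, -0, 67.689, -10.227], TCP at [0.164, 0.603, 0.223] pointing down, gripper open.
Joint ranges: [-176.69, 176.69], [-43.24, 126.21], [12.49, 139.97], [-82, 262], [0, 151.66], [-163.58, 163.58]. Speed limits (degrees/s): [159.86, 159.86, 180, 180, 180, 180].

INTERFACE

Orientations are given as a 3x3 rotation matrix whose columns are the frame's x, y, z axes.
In Python, from rig import bot, imaging gives the robot as it stands.
- The arm moves only by the tool drive_tool, never from a script. Its argument "deltas" is text: rows parted by semicolons, each of 5 numbers parted by spaces: the finger opening in mm, from 0 to 87, then the shift along the world's x, y, z in mm, then the turn about the world's z in rad. In form: jaw dx dy dz twist; .... A call has 1 to 12 rows; each row is the pose to reach, as a shift and turn from the pose commanded when the call began; what a row does not reach only later rows make up. A row lasts 1/10 s, in which the tool goes at most 50 mm and 8.59 degrees, less where a joint would pass 70% of its speed; a pose out of reach is approached as far as the arm can. A call with a gripper value outside its range is refused whole. The fingers move at their own pace and stop on an object; the grip force is fixed at half the most. Time passes only in rows, so rows that repeat a pose let the fingers close. It gives the time, the measured TCP pose, the force, the opening and the grip force at its end, in the units of the state.
- bot.read_state(): the state, without advancing time (a new reading comes with each control period).
- imaging.capture(name): name is "scene" or "side" or "wrist"; returns the picture (420x560x3 uint8, red, green, blue); there is no depth.
- imaging.camera_model(name): a dict with "fx", "fy", "cx", "cy" (pixels), "T" (4x4, takes a point from camera to world coordinates). Camera axes: x right, y down, z forward; pixel columns grow to the right and rows downward; lengths in m; the calibration is good to about 2 mm. A picture is of the moment at which its call begins: read the wrist's pose just before it. camera_model takes no time and is no camera call; for the wrist camera it gives the pose at the moment of the call.
- bot.hand_in(): hands the job in; it is judged then, once.
The state is a dict: "time_s": time; "joint_positions": joint angles; "qvel": joint speeds; "tau": joint torques, N m; "position": TCP position; "tcp_rot": TCP orientation; "force": force on the tool from outside, world axes, zero at the start; "moment": the same for the moment, N m; "opening": opening from 0.0 (shut) to 1.0 (fully open); "grasp_force": force on a finger pad.
Only numpy, scipy, OpenCV 4.12 (cv2) and the standard library are available. Lean on these libraries where they do the work, as an engineer would, in place of code of your own. Each camera call takes 0.05 s, during which the arm holds its last target. There are 200 camera calls.

## Working session

There is one attempt and no reset: what is moved stays moved. The work goes in short steps, Python scripts to look and compute and a tool call to move; the robot and the scene stay as the last step left them, time stands still between calls to the robot, and variables do not carry over. Pictures are saved under pics/ and viewed, at most 10 in all, crops included, and the job is handed in when it is done.

Besides the shell and the picture viewer there is one more tool, called as name(argument=value, ...), one argument or row to a line, values as JSON. drive_tool: Moves the arm, as the interface text tells. Its arguments: {"type":"object","properties":{"deltas":{"type":"string"}},"required":["deltas"]}

```bash
mkdir -p pics; ls; cat > h.py <<'E'
import numpy as np, cv2
from rig import bot, imaging
def cap(n,f):
    im=imaging.capture(n); cv2.imwrite('pics/'+f+'.png',im[:,:,::-1]); return im
def ray(n,u,v,M=None):
    M=M or imaging.camera_model(n); T=np.array(M['T'])
    d=T[:3,:3]@np.array([(u-M['cx'])/M['fx'],(v-M['cy'])/M['fy'],1]); return T[:3,3],d
def onz(n,u,v,z,M=None):
    o,d=ray(n,u,v,M); return o+d*(z-o[2])/d[2]
def proj(n,p,M=None):
    M=M or imaging.camera_model(n); T=np.array(M['T']); q=T[:3,:3].T@(np.array(p)-T[:3,3])
    return M['fx']*q[0]/q[2]+M['cx'],M['fy']*q[1]/q[2]+M['cy']
E
python3 - <<'E'
from h import *
s=bot.read_state(); print(s)
a=cap('scene','a');b=cap('side','b');
cv2.imwrite('pics/ab.png',np.vstack([a])[:,:,::-1])
for n in('scene','side','wrist'):
    M=imaging.camera_model(n);print(n,M['fx'],M['cx'],np.round(M['T'],3).tolist())
E
```

```text
pics
{'time_s': 0.0, 'joint_positions': array([ 6.46008451e+01,  3.02767487e+01,  8.21564645e+01, -2.07170678e-04,
        6.76878615e+01, -1.02271572e+01]), 'qvel': array([ 0.04878099, -0.05853775, -0.05330947, -0.11377801,  0.09186931,
       -0.0136659 ]), 'tau': array([-2.76491824e-05, -4.40038741e+01, -1.76595175e+01,  6.33200677e-02,
        5.82181779e-02, -1.58486851e-04]), 'position': array([0.16322848, 0.60255751, 0.22159496]), 'tcp_rot': array([[-9.65144712e-01,  2.61715245e-01, -9.03354815e-04],
       [ 2.61716540e-01,  9.65142893e-01, -1.91033208e-03],
       [ 3.71903449e-04, -2.08016981e-03, -9.99997767e-01]]), 'force': array([-0.0005948 ,  0.5233482 ,  0.18745795]), 'moment': array([-0.02568922, -0.00065627,  0.03809031]), 'grasp_force': 0.0, 'opening': 0.9991722217789706}
scene 382.0083170300948 281.7185745164968 [[0.434, -0.712, 0.552, 0.138], [-0.901, -0.345, 0.264, -0.176], [0.003, -0.612, -0.791, 0.744], [0.0, 0.0, 0.0, 1.0]]
side 478.2194577179247 273.9289289748305 [[0.413, -0.587, 0.696, -0.278], [-0.91, -0.279, 0.306, -0.342], [0.014, -0.76, -0.65, 0.908], [0.0, 0.0, 0.0, 1.0]]
wrist 325.9541277184382 281.23098962879664 [[0.261, 0.926, 0.273, 0.089], [0.965, -0.25, -0.077, 0.623], [-0.003, 0.283, -0.959, 0.384], [0.0, 0.0, 0.0, 1.0]]
```

View pics/a.png

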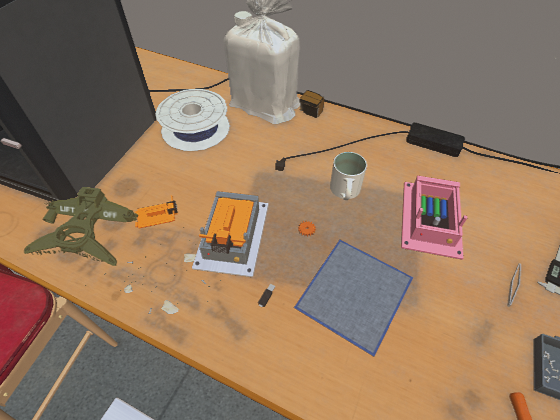

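View pics/b.png

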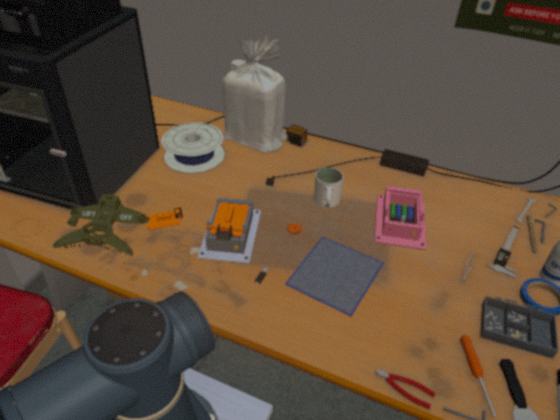

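The scene view shows the box at about (232,235), its plate corners near (195,268), (252,273) and (268,204). The mat's corners are near (343,241), (412,277), (375,354) and (296,305). The gear is at (307,229), the stick at (266,295), the mug at (349,175), and the arm is out of the box's way. The pink box and the small cover at left are the decoys.

```bash
python3 - <<'E'
from h import *
im=cv2.imread('pics/a.png')
P=lambda l,z:[np.round(onz('scene',u,v,z)[:2],4) for u,v in l]
pl=P([(194,268),(252,273),(268,203)],.008);print('plate',pl,np.linalg.norm(pl[0]-pl[1]),np.linalg.norm(pl[2]-pl[1]))
c=(pl[0]+pl[2])/2; x=pl[2]-pl[1];print('centre',c,'yaw',np.degrees(np.arctan2(x[1],x[0])))
m=P([(343,241),(412,277),(375,354),(296,305)],.003);print('mat',m,np.mean(m,0),[np.linalg.norm(m[i]-m[i-1]) for i in range(4)])
print(P([(307,229),(266,295),(349,185)],.0))
big=cv2.resize(im[180:290,180:280],None,fx=6,fy=5.4,interpolation=cv2.INTER_CUBIC);cv2.imwrite('pics/c.png',big)
E
```

```text
plate [array([0.4249, 0.1723]), array([0.4692, 0.0527]), array([0.6573, 0.1097])] 0.12754077779282988 0.19654671200506
centre [0.5411 0.141 ] yaw 16.858398767738283
mat [array([ 0.636 , -0.0954]), array([ 0.6137, -0.2619]), array([ 0.4213, -0.2387]), array([ 0.4459, -0.0625])] [ 0.529225 -0.164625] [np.float64(0.19292594434134563), np.float64(0.16798672566604783), np.float64(0.19379370474811614), np.float64(0.17790896548516041)]
[array([ 0.6328, -0.0064]), array([0.44  , 0.0039]), array([ 0.8082, -0.0492])]
```

View pics/c.png

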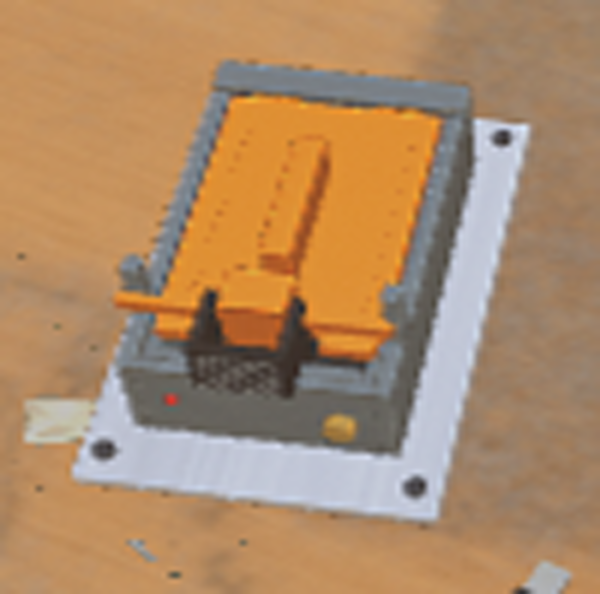

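The crop confirms the layout: rib along the box, keeper bar at the far end, black cap at the near end, two side posts. Box yaw is about 17° with its centre near (0.541, 0.141). I'll move above it and align with its yaw.

drive_tool(
  deltas="87 29 -40 0 0.05;87 58 -80 0 0.1;87 87 -120 0 0.15;87 116 -160 0 0.2;87 145 -200 0 0.25;87 174 -240 0 0.3;87 203 -280 0 0.35;87 232 -320 0 0.4;87 261 -360 0 0.45;87 290 -400 0 0.5;87 319 -440 0 0.56;87 346 -473 0 0.56",
)

```text
time_s: 1.3
position: [0.5104, 0.1278, 0.2223]
tcp_rot: [[-0.957, -0.291, -0.0], [-0.291, 0.957, -0.0], [0.0, -0.0, -1.0]]
force: [0.9, 1.9, 0.3]
opening: 1.001
grasp_force: 0.0
```

drive_tool(
  deltas="0 0 0 0 0;0 0 0 0 0;0 0 0 0 0;0 0 0 0 0;0 0 0 0 0",
)

```text
time_s: 1.8
position: [0.5086, 0.1313, 0.2226]
tcp_rot: [[-0.956, -0.293, -0.0], [-0.293, 0.956, 0.0], [0.0, 0.0, -1.0]]
force: [-0.1, -0.4, -0.2]
opening: 0.631
grasp_force: 0.0
```

```bash
python3 - <<'E'
from h import *
import pickle
s=bot.read_state();M=imaging.camera_model('wrist');cap('wrist','w1');pickle.dump(M,open('w1.pkl','wb'))
print(s['position'],s['tcp_rot'].round(3).tolist(),s['force'],s['opening'],s['joint_positions'])
E
```

```text
[0.50862238 0.13132646 0.22258508] [[-0.956, -0.293, -0.0], [-0.293, 0.956, 0.0], [0.0, 0.0, -1.0]] [-0.10617343 -0.42970195 -0.24470062] 0.6309995811782614 [ 2.27593546e+00  2.25732614e+01  9.63095673e+01  5.22428767e-03
  6.11433329e+01 -1.04755014e+02]
```

View pics/w1.png

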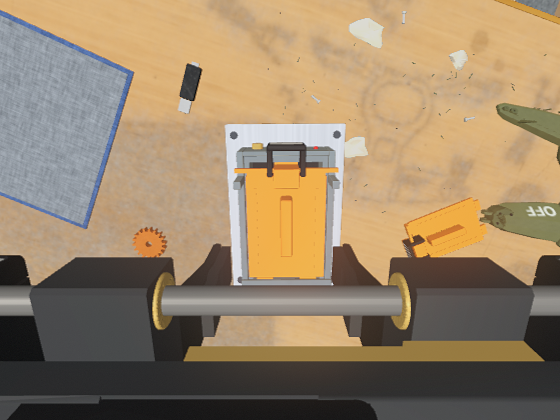

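The wrist view is upside down, with the robot side at the top. Plate corners are at (226,125) and (344,125), the rib top spans about (281–292, 195–256), and the black cap covers (267–306, 143–175) with its outer face on the upper edge. I'll measure these.

```bash
python3 - <<'E'
from h import *
import pickle
M=pickle.load(open('w1.pkl','rb'))
im=cv2.imread('pics/w1.png')
P=lambda u,v,z:onz('w',u,v,z,M)[:2]
A,B=P(226,124.5,.008),P(344.5,124.5,.008);print('plate front',A,B,np.linalg.norm(A-B))
y=(B-A)/np.linalg.norm(B-A); x=np.array([y[1],-y[0]]);print('yaw',np.degrees(np.arctan2(x[1],x[0])))
C=(A+B)/2+x*.1025;print('centre',C)
g=cv2.cvtColor(im,cv2.COLOR_BGR2GRAY)
loc=lambda p:np.round([(p-C)@x*1e3,(p-C)@y*1e3],1)
for n,(u,v,z) in dict(capL=(267,144,.088),capR=(306,144,.088),wingL=(235,170,.05),ribn=(287,195,.078),ribf=(287,256,.078),ribL=(281,225,.078),ribR=(292,225,.078),orL=(247,200,.056),orR=(327,200,.056)).items(): print(n,loc(P(u,v,z)),P(u,v,z))
print('col286',g[135:180,286].tolist()); print('row150',g[150,255:320].tolist())
hsv=cv2.cvtColor(im,cv2.COLOR_BGR2HSV); m=cv2.inRange(hsv,(8,170,150),(22,255,255));
ys,xs=np.nonzero(m[160:285,225:350]);print('orange rows',ys.min()+160,ys.max()+160)
r=m[205:275,225:350];c=[np.nonzero(k)[0][[0,-1]]+225 for k in r[::10]];print([list(map(int,k)) for k in c])
# mat blue corners
b=cv2.inRange(hsv,(105,110,60),(130,255,200))
print(P(133,71,.003),P(87,228,.003),np.linalg.norm(P(133,71,.003)-P(87,228,.003)))
E
```

```text
plate front [0.4643529  0.05244628] [0.42538528 0.1793939 ] 0.13279372771990577
yaw 17.064298347854283
centre [0.54285663 0.14599818]
capL [-88.  -17.2] [0.46375    0.10369989]
capR [-88.   17.8] [0.45347499 0.13716926]
wingL [-58.2 -52.3] [0.5025854  0.07888173]
ribn [-38.5   1.1] [0.50574932 0.13580312]
ribf [25.9  1.5] [0.56720995 0.15500441]
ribL [-7.7 -4.7] [0.53687348 0.1392611 ]
ribR [-7.7  6.3] [0.53365393 0.14974228]
orL [-27.7 -40.2] [0.52821028 0.09943503]
orR [-27.7  43.3] [0.50368535 0.17929035]
col286 [222, 222, 222, 223, 222, 223, 228, 156, 170, 93, 57, 71, 75, 71, 63, 41, 160, 160, 158, 160, 158, 159, 159, 159, 158, 158, 157, 187, 188, 145, 126, 126, 126, 124, 149, 185, 186, 184, 184, 184, 184, 185, 185, 184, 184]
row150 [113, 112, 112, 113, 113, 112, 111, 113, 114, 114, 110, 84, 51, 53, 53, 52, 51, 49, 45, 44, 44, 43, 43, 42, 42, 43, 40, 41, 41, 42, 41, 41, 40, 39, 39, 39, 40, 39, 40, 39, 39, 38, 39, 39, 42, 45, 45, 46, 47, 50, 57, 84, 105, 103, 103, 104, 104, 104, 105, 104, 105, 105, 105, 105, 106]
orange rows 163 278
[[247, 324], [248, 324], [248, 323], [248, 323], [249, 323], [249, 322], [249, 322]]
[ 0.43980212 -0.05888784] [ 0.63638622 -0.08274281] 0.1980261788351183
```

drive_tool(
  deltas="0 -36 -9 0 0;0 -71 -17 0 0;0 -71 -17 0 0;0 -71 -17 -45 0;0 -71 -17 -90 0;0 -71 -17 -130 0;0 -71 -17 -155 0;0 -71 -17 -155 0;0 -71 -17 -155 0;0 -71 -17 -155 0;0 -71 -17 -155 0",
)

```text
time_s: 2.95
position: [0.4398, 0.1134, 0.069]
tcp_rot: [[-0.957, -0.291, 0.004], [-0.291, 0.957, 0.0], [-0.004, -0.001, -1.0]]
force: [0.7, 0.4, 0.8]
opening: 0.004
grasp_force: 0.0
```

```bash
python3 - <<'E'
from h import *
import pickle
s=bot.read_state();M=imaging.camera_model('wrist');im=cap('wrist','w2');pickle.dump(M,open('w2.pkl','wb'))
print(s['position'],s['force'],s['opening'])
C=np.array([.54286,.1460]);x=np.array([.956,.2934]);y=np.array([-.2934,.956]);d=s['position'][:2]-C;print(d@x*1e3,d@y*1e3)
E
```

```text
[0.43983997 0.11335736 0.06903631] [0.69867562 0.39583726 0.81715377] 0.0037712011466989603
-108.06450148234144 -0.9802821033091835
```

View pics/w2.png

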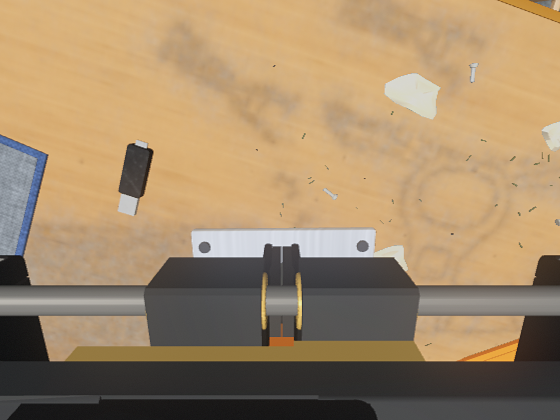

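The camera shows the closed fingers centred between the plate's screws at (205,247) and (363,247), with the cap hidden behind the gripper. I'll find contact by force.

drive_tool(
  deltas="0 1 0.3 0 0;0 2 0.6 0 0;0 3 0.9 0 0;0 4 1.2 0 0;0 4 1.2 0 0;0 4 1.2 0 0",
)

```text
time_s: 3.6
position: [0.4425, 0.1144, 0.0675]
tcp_rot: [[-0.957, -0.291, -0.0], [-0.291, 0.957, -0.0], [0.0, 0.0, -1.0]]
force: [-0.4, 0.2, -1.0]
opening: 0.006
grasp_force: 0.0
```

drive_tool(
  deltas="0 0.5 0.15 0 0;0 1 0.3 0 0;0 1.5 0.45 0 0;0 2 0.6 0 0;0 2 0.6 0 0;0 2 0.6 0 0",
)

```text
time_s: 4.2
position: [0.4445, 0.115, 0.0675]
tcp_rot: [[-0.957, -0.291, -0.0], [-0.291, 0.957, -0.0], [0.0, -0.0, -1.0]]
force: [-0.3, -0.2, 0.7]
opening: 0.007
grasp_force: 0.0
```

drive_tool(
  deltas="0 0.5 0.15 0 0;0 1 0.3 0 0;0 1.5 0.45 0 0;0 2 0.6 0 0;0 2 0.6 0 0;0 2 0.6 0 0",
)

```text
time_s: 4.8
position: [0.4465, 0.1156, 0.0675]
tcp_rot: [[-0.957, -0.291, -0.0], [-0.291, 0.957, -0.0], [0.0, -0.0, -1.0]]
force: [0.4, 0.3, -1.1]
opening: 0.006
grasp_force: 0.0
```

drive_tool(
  deltas="0 0.5 0.15 0 0;0 1 0.3 0 0;0 1.5 0.45 0 0;0 2 0.6 0 0;0 2 0.6 0 0;0 2 0.6 0 0",
)

```text
time_s: 5.4
position: [0.4479, 0.1161, 0.0675]
tcp_rot: [[-0.957, -0.291, -0.001], [-0.291, 0.957, -0.0], [0.001, 0.0, -1.0]]
force: [-1.3, -0.1, 0.7]
opening: 0.003
grasp_force: 0.8
```

drive_tool(
  deltas="0 0.5 0.15 0 0;0 1 0.3 0 0;0 1 0.3 0 0;0 1 0.3 0 0",
)

```text
time_s: 5.8
position: [0.4481, 0.1164, 0.0674]
tcp_rot: [[-0.957, -0.291, -0.003], [-0.291, 0.957, -0.0], [0.003, 0.001, -1.0]]
force: [-4.1, -1.9, -0.2]
opening: 0.004
grasp_force: 2.4
```

drive_tool(
  deltas="0 0.5 0.15 0 0;0 1 0.3 0 0;0 1 0.3 0 0;0 1 0.3 0 0",
)

```text
time_s: 6.2
position: [0.4488, 0.1168, 0.0673]
tcp_rot: [[-0.957, -0.291, -0.003], [-0.291, 0.957, -0.0], [0.003, 0.001, -1.0]]
force: [-5.2, -2.4, 2.0]
opening: 0.006
grasp_force: 2.8
```

drive_tool(
  deltas="0 0.5 0.15 0 0;0 1 0.3 0 0;0 1 0.3 0 0;0 1 0.3 0 0",
)

```text
time_s: 6.6
position: [0.4496, 0.1171, 0.0673]
tcp_rot: [[-0.957, -0.291, -0.004], [-0.291, 0.957, -0.0], [0.004, 0.001, -1.0]]
force: [-5.2, -1.6, 2.2]
opening: 0.005
grasp_force: 2.9
```

drive_tool(
  deltas="0 0.5 0.15 0 0;0 1 0.3 0 0;0 1 0.3 0 0;0 1 0.3 0 0",
)

```text
time_s: 7.0
position: [0.4502, 0.1173, 0.0673]
tcp_rot: [[-0.957, -0.291, -0.005], [-0.291, 0.957, -0.0], [0.005, 0.001, -1.0]]
force: [-5.8, -2.4, 1.9]
opening: 0.008
grasp_force: 3.3
```

drive_tool(
  deltas="0 0.5 0.15 0 0;0 1 0.3 0 0;0 1 0.3 0 0;0 1 0.3 0 0",
)

```text
time_s: 7.4
position: [0.4505, 0.1175, 0.0672]
tcp_rot: [[-0.957, -0.291, -0.006], [-0.291, 0.957, -0.001], [0.006, 0.001, -1.0]]
force: [-6.6, -2.6, 2.2]
opening: 0.007
grasp_force: 3.7
```

drive_tool(
  deltas="0 0.5 0.15 0 0;0 1 0.3 0 0;0 1 0.3 0 0;0 1 0.3 0 0",
)

```text
time_s: 7.8
position: [0.4509, 0.1177, 0.0671]
tcp_rot: [[-0.957, -0.291, -0.007], [-0.291, 0.957, -0.001], [0.007, 0.002, -1.0]]
force: [-7.5, -3.9, 2.0]
opening: 0.003
grasp_force: 4.1
```

drive_tool(
  deltas="0 0.5 0.15 0 0;0 1 0.3 0 0;0 1 0.3 0 0;0 1 0.3 0 0",
)

```text
time_s: 8.2
position: [0.4512, 0.118, 0.067]
tcp_rot: [[-0.957, -0.292, -0.009], [-0.292, 0.957, -0.001], [0.009, 0.002, -1.0]]
force: [-8.7, -3.5, 2.3]
opening: 0.003
grasp_force: 4.5
```

drive_tool(
  deltas="0 0.5 0.15 0 0;0 1 0.3 0 0;0 1 0.3 0 0;0 1 0.3 0 0",
)

```text
time_s: 8.6
position: [0.453, 0.1185, 0.067]
tcp_rot: [[-0.957, -0.291, -0.007], [-0.291, 0.957, -0.0], [0.007, 0.002, -1.0]]
force: [-7.1, -2.2, 0.1]
opening: 0.001
grasp_force: 3.7
```

```bash
python3 - <<'E'
from h import *
im=cap('scene','s2')
cv2.imwrite('pics/s2c.png',cv2.resize(im[160:290,170:300,::-1],None,fx=4.5,fy=4.5,interpolation=cv2.INTER_CUBIC)); print(bot.read_state()['force'])
E
```

```text
[-7.00031012 -2.89872375  0.17698257]
```

View pics/s2c.png

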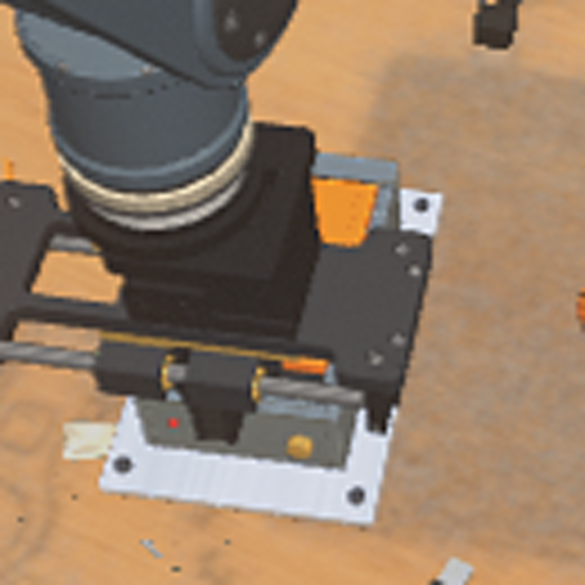

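drive_tool(
  deltas="0 0.5 0.15 0 0;0 0.5 0.15 0 0;0 0.5 0.15 0 0;0 0.5 0.15 0 0",
)

```text
time_s: 9.05
position: [0.4531, 0.1186, 0.0668]
tcp_rot: [[-0.957, -0.291, -0.008], [-0.291, 0.957, -0.0], [0.008, 0.002, -1.0]]
force: [-6.9, -2.8, 0.5]
opening: 0.004
grasp_force: 3.9
```

Force dropped with a jump of the tool, which suggests a release. I'll back off and look from above.

drive_tool(
  deltas="0 -2 -0.6 0 0;0 -5 -1.5 0 0;0 -15 -4.5 0 0;0 -20 -6 0 0;0 -20 -6 40 0;0 -20 -6 85 0;0 -20 -6 130 0;40 10 3 160 0;40 40 12 160 0;40 55 16 160 0;40 55 16 160 0;40 55 16 160 0",
)

```text
time_s: 10.25
position: [0.5115, 0.1347, 0.2273]
tcp_rot: [[-0.957, -0.291, -0.0], [-0.291, 0.957, 0.0], [0.0, 0.0, -1.0]]
force: [0.1, 0.5, -0.3]
opening: 0.373
grasp_force: 0.0
```

```bash
python3 - <<'E'
from h import *
import pickle
bot.read_state()
s=bot.read_state();M=imaging.camera_model('wrist');im=cap('wrist','w3');pickle.dump(M,open('w3.pkl','wb'))
print(s['position'],s['tcp_rot'].round(3).tolist(),s['opening'])
C=np.array([.54286,.1460]);x=np.array([.956,.2934]);y=np.array([-.2934,.956])
for X,Y,Z in((-88,-17,.088),(-36,0,.078),(24,0,.078)): print(X,proj('w',np.r_[C+x*X/1e3+y*Y/1e3,Z],M))
cv2.imwrite('pics/w3c.png',cv2.resize(im[60:300,160:420,::-1],None,fx=2.5,fy=2.5,interpolation=cv2.INTER_CUBIC))
E
```

```text
[0.51145727 0.13467309 0.22730153] [[-0.957, -0.291, -0.0], [-0.291, 0.957, 0.0], [0.0, 0.0, -1.0]] 0.37261028086927966
-88 (np.float64(264.7338729755868), np.float64(139.48869743967418))
-36 (np.float64(283.39077669974995), np.float64(192.64118826099156))
24 (np.float64(283.39850581437963), np.float64(249.10613250531267))
```

View pics/w3c.png

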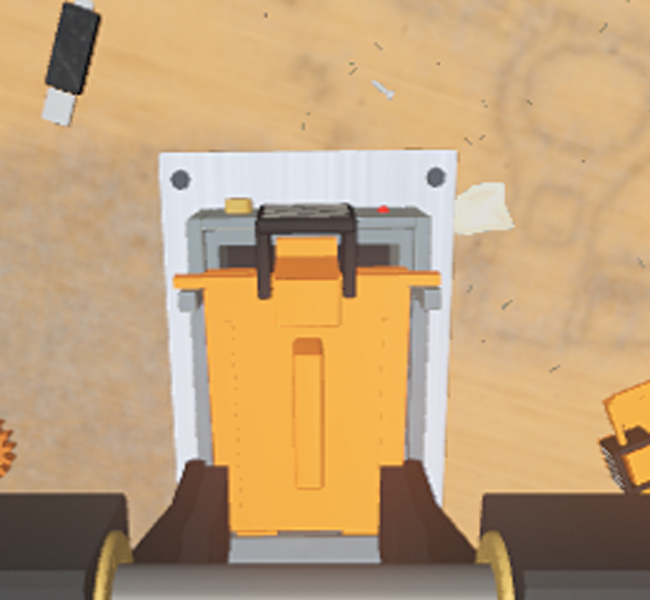

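The cover is released: its tab end is visibly raised (near edge about 200 px wide, far edge about 150) and the rib top spans crop (294–323, 340–488). Next I'll work out the grasp.

```bash
python3 - <<'E'
from h import *
import pickle
M=pickle.load(open('w3.pkl','rb'));s=bot.read_state()
C=np.array([.54286,.1460]);x=np.array([.956,.2934]);y=np.array([-.2934,.956])
loc=lambda p:np.round([(p[:2]-C)@x*1e3,(p[:2]-C)@y*1e3],1)
a=onz('w',160+308.5/2.5,60+340/2.5,.089,M);b=onz('w',160+309/2.5,60+488/2.5,.082,M);print(loc(a),loc(b),(a+b)/2)
print(loc(s['position']),s['position'], 'delta',((a+b)/2-s['position'])*1e3)
E
```

```text
[-35.3  -0.1] [29.   0.2] [0.53982889 0.14513755 0.0855    ]
[-34.   -1.5] [0.51080315 0.13458271 0.22712082] delta [  29.02574495   10.55484791 -141.62082334]
```

drive_tool(
  deltas="40 14 5 0 0;40 28 10.5 -10 0;40 28 10.5 -50 0;40 28 10.5 -90 0;40 28 10.5 -120 0;40 28 10.5 -140 0;40 28 10.5 -150 0;40 28 10.5 -157 0;40 28 10.5 -160 0;40 28 10.5 -160 0;40 28 10.5 -160 0",
)

```text
time_s: 11.4
position: [0.5407, 0.1453, 0.0685]
tcp_rot: [[-0.957, -0.291, 0.002], [-0.291, 0.957, 0.0], [-0.002, -0.0, -1.0]]
force: [-0.4, 0.3, 0.2]
opening: 0.456
grasp_force: 0.0
```

drive_tool(
  deltas="0 0 0 -1 0;0 0 0 -1 0;0 0 0 -1 0;0 0 0 -1 0;0 0 0 -1 0;0 0 0 -1 0;0 0 0 -1 0;0 0 0 -1 0;0 0 0 -1 0;0 0 0 -1 0",
)

```text
time_s: 12.4
position: [0.5401, 0.1452, 0.0666]
tcp_rot: [[-0.957, -0.291, 0.0], [-0.291, 0.957, -0.0], [-0.0, -0.0, -1.0]]
force: [-0.6, 0.4, 1.1]
opening: 0.135
grasp_force: 30.0
```

drive_tool(
  deltas="0 -2 -0.6 1 0;0 -4 -1.2 2 0;0 -6 -1.8 3 0;0 -8 -2.4 4 0;0 -8 -2.4 4 0",
)

```text
time_s: 12.9
position: [0.5315, 0.1428, 0.0706]
tcp_rot: [[-0.957, -0.291, -0.001], [-0.291, 0.957, -0.0], [0.001, 0.0, -1.0]]
force: [-0.8, 0.6, -1.3]
opening: 0.133
grasp_force: 30.0
```

drive_tool(
  deltas="0 -2 -0.6 1 0;0 -4 -1.2 2 0;0 -6 -1.8 4 0;0 -8 -2.4 6 0;0 -9 -2.6 10 0;0 -9 -2.6 10 0",
)

```text
time_s: 13.5
position: [0.5233, 0.1403, 0.0812]
tcp_rot: [[-0.957, -0.291, 0.001], [-0.291, 0.957, 0.0], [-0.001, -0.0, -1.0]]
force: [-0.4, 0.3, -2.4]
opening: 0.138
grasp_force: 30.0
```

drive_tool(
  deltas="0 0 0 15 0;0 0 0 35 0;0 0 0 60 0;0 0 0 85 0;0 0 0 90 0;0 0 0 90 0",
)

```text
time_s: 14.1
position: [0.5236, 0.1403, 0.1712]
tcp_rot: [[-0.957, -0.291, 0.002], [-0.291, 0.957, 0.0], [-0.002, -0.001, -1.0]]
force: [-0.3, 0.8, -0.8]
opening: 0.132
grasp_force: 30.0
```

drive_tool(
  deltas="0 0 -15 0 -0.04;0 1 -45 0 -0.08;0 1 -75 0 -0.12;0 2 -105 0 -0.16;0 2 -135 0 -0.2;0 3 -165 0 -0.24;0 3 -195 0 -0.28;0 4 -225 0 -0.32;0 4 -255 0 -0.36;0 5 -280 0 -0.4;0 5 -295 0 -0.42;0 5 -302 0 -0.42",
)

```text
time_s: 15.3
position: [0.5271, -0.1634, 0.1693]
tcp_rot: [[-0.992, 0.127, -0.002], [0.127, 0.992, 0.001], [0.002, 0.001, -1.0]]
force: [0.6, 1.5, -1.1]
opening: 0.135
grasp_force: 30.0
```

drive_tool(
  deltas="0 0 0 0 0;0 0 0 0 0;0 0 0 0 0",
)

```text
time_s: 15.6
position: [0.5277, -0.1605, 0.1704]
tcp_rot: [[-0.992, 0.123, -0.001], [0.123, 0.992, 0.001], [0.001, 0.001, -1.0]]
force: [0.6, 0.6, -1.5]
opening: 0.134
grasp_force: 30.0
```

```bash
python3 - <<'E'
from h import *
s=bot.read_state();im=cap('side','d');im2=cap('scene','e');print(s['position'],s['force'],s['grasp_force'],s['opening'])
cv2.imwrite('pics/de.png',np.hstack([cv2.resize(i[180:380,260:460],None,fx=2,fy=2) for i in(im,im2)])[:,:,::-1])
E
```

```text
[ 0.52771669 -0.16047229  0.17040861] [ 0.58549911  0.61277722 -1.4502495 ] 29.977190494537354 0.13414063795587952
```

View pics/de.png

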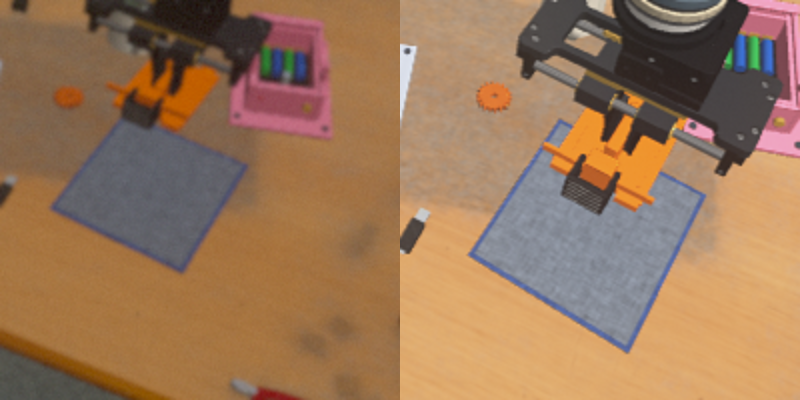

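The cover is held level-ish, tab end slightly up, over the mat in both views. Now I'll lower it.

drive_tool(
  deltas="0 0 -1 -25 0;0 0 -1 -55 0;0 0 -1 -85 0;0 0 -1 -110 0;0 0 -1 -125 0;0 0 -1 -135 0;0 0 -1 -140 0;0 0 -1 -143 0;0 0 -1 -145 0;0 0 -1 -145 0;0 0 -1 -145 0",
)

```text
time_s: 16.8
position: [0.5284, -0.1629, 0.0261]
tcp_rot: [[-0.992, 0.124, 0.001], [0.124, 0.992, -0.001], [-0.001, -0.0, -1.0]]
force: [0.3, 0.0, -1.1]
opening: 0.135
grasp_force: 30.0
```

drive_tool(
  deltas="0 0 0 -1 0;0 0 0 -2 0;0 0 0 -3 0;0 0 0 -4 0;0 0 0 -4 0",
)

```text
time_s: 17.3
position: [0.5279, -0.1627, 0.0214]
tcp_rot: [[-0.992, 0.125, -0.0], [0.125, 0.992, 0.0], [0.0, 0.0, -1.0]]
force: [1.2, 0.8, -1.5]
opening: 0.132
grasp_force: 30.0
```

drive_tool(
  deltas="0 0 0 -1 0;0 0 0 -2 0;0 0 0 -3 0;0 0 0 -3 0",
)

```text
time_s: 17.7
position: [0.5276, -0.1626, 0.0188]
tcp_rot: [[-0.992, 0.124, -0.001], [0.124, 0.992, 0.0], [0.001, 0.0, -1.0]]
force: [-3.4, 0.9, 4.5]
opening: 0.133
grasp_force: 30.0
```

drive_tool(
  deltas="0 0 0 -0.5 0;0 0 0 -1 0;0 0 0 -1.5 0;0 0 0 -2 0;0 0 0 -2 0",
)

```text
time_s: 18.2
position: [0.5275, -0.1625, 0.0164]
tcp_rot: [[-0.992, 0.125, -0.001], [0.125, 0.992, 0.001], [0.001, 0.0, -1.0]]
force: [-3.8, 1.0, 5.0]
opening: 0.135
grasp_force: 30.0
```

drive_tool(
  deltas="0 0 0 -0.5 0;0 0 0 -1 0;0 0 0 -1.5 0;0 0 0 -1.5 0",
)

```text
time_s: 18.6
position: [0.528, -0.1627, 0.0149]
tcp_rot: [[-0.992, 0.125, -0.0], [0.125, 0.992, 0.0], [0.0, 0.0, -1.0]]
force: [-3.8, 0.7, 4.7]
opening: 0.142
grasp_force: 30.0
```

drive_tool(
  deltas="0 0 0 -0.5 0;0 0 0 -1 0;0 0 0 -1 0",
)

```text
time_s: 18.9
position: [0.5281, -0.1627, 0.014]
tcp_rot: [[-0.992, 0.125, 0.0], [0.125, 0.992, -0.0], [-0.0, 0.0, -1.0]]
force: [-4.0, 1.2, 3.5]
opening: 0.132
grasp_force: 30.0
```

drive_tool(
  deltas="0 0 0 -0.5 0;0 0 0 -1 0;0 0 0 -1 0",
)

```text
time_s: 19.2
position: [0.5281, -0.1628, 0.0135]
tcp_rot: [[-0.992, 0.124, 0.0], [0.124, 0.992, -0.0], [-0.0, -0.0, -1.0]]
force: [-4.5, 2.0, 7.8]
opening: 0.13
grasp_force: 30.0
```

drive_tool(
  deltas="0 0 0 -0.5 0;0 0 0 -1 0;0 0 0 -1 0",
)

```text
time_s: 19.5
position: [0.5281, -0.1628, 0.0134]
tcp_rot: [[-0.992, 0.124, 0.001], [0.124, 0.992, -0.0], [-0.001, -0.0, -1.0]]
force: [-6.0, 2.4, 13.7]
opening: 0.137
grasp_force: 30.0
```

Both ends are seated, as the force now rises stiffly. I'll ease off, open and go up.

drive_tool(
  deltas="0 0 0 1.5 0;0 0 0 1.5 0;40 0 0 1.5 0;40 0 0 1.5 0;40 0 0 1.5 0;40 0 0 1.5 0;40 0 0 5 0;40 0 0 20 0;40 0 0 50 0;40 0 0 90 0;40 0 0 140 0;40 0 0 180 0",
)

```text
time_s: 20.7
position: [0.5283, -0.1629, 0.1947]
tcp_rot: [[-0.992, 0.124, 0.002], [0.124, 0.992, -0.001], [-0.002, -0.001, -1.0]]
force: [0.4, -0.3, -0.2]
opening: 0.455
grasp_force: 0.0
```

drive_tool(
  deltas="40 -25 50 10 0;40 -50 100 10 0;40 -60 150 10 0;40 -60 200 10 0;40 -60 250 10 0;40 -60 300 10 0;40 -60 300 10 0",
)

```text
time_s: 21.4
position: [0.4671, 0.1414, 0.2025]
tcp_rot: [[-0.993, 0.12, 0.001], [0.12, 0.993, 0.001], [-0.0, 0.001, -1.0]]
force: [-0.0, -1.3, 0.3]
opening: 0.46
grasp_force: 0.0
```

```bash
python3 - <<'E'
from h import *
s=bot.read_state();im=cap('scene','f');print(s['position'],s['force'],s['time_s'])
cv2.imwrite('pics/f1.png',cv2.resize(im[150:370,180:440,::-1],None,fx=2.5,fy=2.5))
E
```

```text
[0.46706651 0.14137627 0.20246527] [-0.03682726 -1.27748111  0.29460717] 21.4
```

View pics/f1.png

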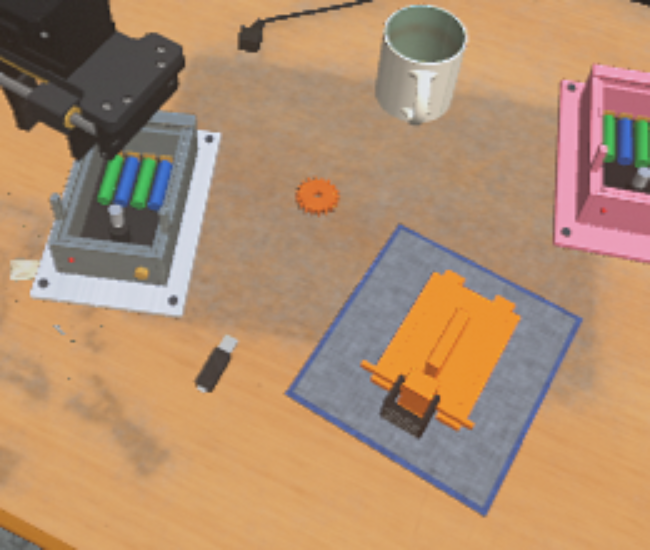

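The cover lies flat, rib up, in the middle of the mat (rib near crop (446,340)). The gear, stick and mug have not moved.

drive_tool(
  deltas="40 0 0 20 0;40 0 0 20 0;40 0 0 20 0;40 0 0 20 0",
)

```text
time_s: 21.85
position: [0.4678, 0.1362, 0.2215]
tcp_rot: [[-0.992, 0.126, -0.001], [0.126, 0.992, -0.0], [0.001, -0.0, -1.0]]
force: [0.1, -0.9, -0.3]
opening: 0.465
grasp_force: 0.0
```

```bash
python3 -c "
from rig import bot
print(bot.hand_in())"
```

```text
the job is handed in; nothing more can be done
None
```

The job is handed in at about 22 s: the snap tab was released with a highest reading of about 9.5 N, and the cover was drawn out from under the bar and set down rib up on the middle of the mat, with the gear, memory stick and mug untouched.

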